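Push home the tappets of a cylinder head in firing order

TASK

Push the three black tappets of the cylinder head down with a fingertip in the firing order 1-3-2, each one fully home before the next is pushed; cylinder 1 is the one nearest the yellow end cover, 2 is the middle one. Use light finger pressure (under 30 N), never pulling a tappet up, and leave the socket, the spare tappet and the other things around it where they are.

Things in the scene. Friction and masses are not known exactly. Their poses are not given: they have to be found in the camera images.
- head: Fixed aluminium cylinder head on wooden blocks, at any yaw. 285 mm along its x, 160 mm wide, top deck 125 mm above the table. Origin on the table under its centre, z up; its +x end has the yellow cover. Tappets 1, 2, 3 at x = +80, 0, -80, y = -20 mm. Bore bosses (42 mm diameter) reach 133 mm and saddles between tappets 137 mm above the table: lower than tappets fully home.
- tappet1 (a joint): Black bucket tappet of cylinder 1, 30 mm in diameter, upright in the bore at the end with the yellow cover. Value in m: how far it is pushed down. At 0 its crown stands 26 mm above the head's top deck; starts at 0 to 0.002; 0.012 is fully home, a hard stop. It slides with about 3 N of steady friction, no spring, and stays where left. It could be drawn up (negative), which is not wanted.
- tappet1_top (a point): Centre of the flat crown (top face, 30 mm across) of the tappet of cylinder 1; moves down with it. At joint value 0 it is 151 mm above the table, fully home 139 mm.
- tappet2 (a joint): Black bucket tappet of cylinder 2, 30 mm in diameter, upright in the bore in the middle of the row. Value in m: how far it is pushed down. At 0 its crown stands 26 mm above the head's top deck; starts at 0 to 0.002; 0.012 is fully home, a hard stop. It slides with about 3 N of steady friction, no spring, and stays where left. It could be drawn up (negative), which is not wanted.
- tappet2_top (a point): Centre of the flat crown (top face, 30 mm across) of the tappet of cylinder 2; moves down with it. At joint value 0 it is 151 mm above the table, fully home 139 mm.
- tappet3 (a joint): Black bucket tappet of cylinder 3, 30 mm in diameter, upright in the bore at the bare end, away from the yellow cover. Value in m: how far it is pushed down. At 0 its crown stands 26 mm above the head's top deck; starts at 0 to 0.002; 0.012 is fully home, a hard stop. It slides with about 3 N of steady friction, no spring, and stays where left. It could be drawn up (negative), which is not wanted.
- tappet3_top (a point): Centre of the flat crown (top face, 30 mm across) of the tappet of cylinder 3; moves down with it. At joint value 0 it is 151 mm above the table, fully home 139 mm.
- socket: Loose steel socket, 26 mm in diameter, 30 mm tall, standing on the head's top deck (125 mm above the table) 60 mm or more (centre to centre) from the tappets. To be left alone. Origin: centre of its underside.
- spare_tappet: Loose bare steel spare tappet, 30 mm in diameter, 26 mm tall, standing on the table beside the head: not part of the job. To be left alone. Origin: centre of its underside.
- cone: Loose tan rubber cone plug, 48 mm in diameter, 45 mm tall, on the table beside the head. To be left alone. Origin: centre of its underside.
- tape: Loose roll of blue tape, 84 mm in diameter, 25 mm tall, lying on the table beside the head. To be left alone. Origin: centre of its underside.
- wrench: Loose steel wrench, 190 mm long, lying on the table to the robot's right. To be left alone. Origin under its middle.
- screwdriver: Loose red-handled screwdriver lying on the table to the robot's left. To be left alone. Origin under its middle.

How it is judged (in metres and radians):
On the way, in this order (a step that is already met when the one before it is completed fails the run):
1. the tappet of cylinder 1 is pushed home (value of joint tappet1 above 0.009 m), for 0.1 s.
2. the tappet of cylinder 3 is pushed home (value of joint tappet3 above 0.009 m), for 0.1 s.
3. the tappet of cylinder 2 is pushed home (value of joint tappet2 above 0.009 m), for 0.1 s.
At the end, for the whole second after the job is handed in: All three tappets are at least 9 mm of their 12 mm down (within 3 mm of fully home), pushed in the order 1, 3, 2, and no loose thing is more than 20 mm from where it stood (value of joint each of tappet1, tappet2, tappet3 above 0.009 m and distance of each of socket, spare_tappet, cone, tape, wrench, screwdriver from where it was at the start of the episode below 0.02 m); the robot touches nothing.
It fails at once if the tappet of cylinder 3 is pushed (more than 5 mm down) before that of cylinder 1 is home (value of joint tappet3 above 0.005 m and value of joint tappet1 below 0.009 m).
It fails at once if the tappet of cylinder 2 is pushed (more than 5 mm down) before those of cylinders 1 and 3 are home (value of joint tappet2 above 0.005 m and value of joint any of tappet1, tappet3 below 0.009 m).
It fails at once if a tappet is pulled up to more than 3 mm above its zero (value of joint any of tappet1, tappet2, tappet3 below -0.003 m).
It fails at once if the head or a tappet is pressed with more than 30 N (contact force between any of the arm, the fingers and head above 30 N).
It fails at once if a loose thing is moved by more than 20 mm or lifted (distance of any of socket, spare_tappet, cone, tape, wrench, screwdriver from where it was at the start of the episode above 0.02 m).
It also fails if it takes over 45 s, if anything falls off the work surface, if the arm or the gripper's body presses on something with over 40 N, if the wrist force passes 120 N, or if a joint passes its speed limit or range.

ROBOT

A 6-joint arm with a two-finger parallel gripper is mounted at the origin on the work surface. World frame = base frame: x ahead of the robot, y to its left, z up, the work surface at z = 0. Lengths are in m, angles in degrees, forces in N, time in s.
With the tool pointing down it reaches from about 0.25 to 0.725 m from the base axis. Payload 9.7 kg.
Tool frame: the origin (TCP) lies at the very end of the fingers, on their centre line; the grasp point (between the pads) lies 19 mm behind it; y points along the fingers, x is the direction in which the jaws open and shut, and the axes are right-handed (so a half turn about y gives the same grasp; the last joint's range is limited). The gripper opens to 85 mm and grips with 20 to 120 N. Pads are 22 mm wide; open, the fingers measure 114 mm over their backs; the gripper's body (76 mm by 85 mm) begins 54 mm behind the grasp point. The pads swing forward as they close: fully open they stand 13 mm farther back than shut.
Start: joints at [70.646, 4.979, 10.078, 95.1, 0, 90], TCP at [0.182, 0.519, 0.231] pointing down, gripper open.
Joint ranges: [-179.16, 179.16], [-48.56, 103.87], [-65.8, 70.77], [-126.05, 130.52], [-82.76, 87.17], [-180, 180]. Speed limits (degrees/s): [127.2, 127.2, 147.25, 180, 180, 180].

INTERFACE

Orientations are given as [roll, pitch, yaw] about the fixed x, y, z axes, in that order (R = Rz(yaw) Ry(pitch) Rx(roll)).
In Python, from workcell import bot gives the robot as it stands.
- The arm moves only by the shell command python3 -m jog 'ROWS' [FORCE]. ROWS is JSON, a list of rows, each a list of 7 numbers: the closure, from 0 (fully open) to 1 (shut), then the shift along the world's x, y, z in units of 25 mm (1.0 is 25 mm), then the turn, a rotation vector about the world's x, y, z in units of 5 degrees (1.0 is 5 degrees). A call has 1 to 5 rows; each row is the pose to reach, as a shift and turn from the pose commanded when the call began; what a row does not reach only later rows make up. A row lasts 1/10 s, in which the tool goes at most 50 mm and 8.59 degrees, less where a joint would pass 70% of its speed; a pose out of reach is approached as far as the arm can. A call with a gripper value outside its range is refused whole. The fingers move at their own pace and stop on an object; FORCE is the grip in N (left out, the last holds). Time passes only in rows, so rows that repeat a pose let the fingers close. It gives the time, the measured TCP pose, the force and the opening at its end, in the units of the state.
- bot.get_obs(): the state, without advancing time (a new reading comes with each control period).
- bot.camera(name): name is "side" or "top" or "wrist"; returns (picture, depth): 480x640x3 uint8, red, green, blue; 480x640 float32, m along the optical axis (not along the pixel's ray), 0 where there is no reading.
- bot.camera_model(name): a dict with "fx", "fy", "cx", "cy" (pixels), "k1" (the pictures are not rectified: a ray, as slopes to the right and down, at radius r is drawn at 1 + k1 r^2 times it, then the intrinsics apply), "rvec" (rotation vector, rad) and "tvec" (3), from world to camera coordinates, as OpenCV has them; the wrist camera has in their place "tool_from_camera" (4x4, takes a point from camera to tool coordinates, whose origin is the TCP and whose axes are the tool frame's). Camera axes: x right, y down, z forward; pixel columns grow to the right and rows downward; lengths in m; the calibration is good to about 2 mm. A picture is of the moment at which its call begins: read the wrist's pose just before it. camera_model takes no time and is no camera call.
- bot.job_done(): hands the job in, once; it reports no verdict.
Trained networks look in the newest picture that a camera, given by its name, has taken for a name from the list of things; names that differ only in an ending like _2 or _b are one class to them, and where a whole thing is asked for, a point or a joint stands for the part that bears it (a point fixed in the world has none). Each returns a list of dicts, best first, with "conf" (0 to 1); they miss things now and then, are a little off and sometimes report something else, mostly with a low value. They report only what shows in the picture. A call takes as long as a camera call.
- bot.regions_of(camera, label): "pixels" (480x640 bool, what is visible of it) and "point" ([row, column] in pixels, amid what is visible of it).
The state is a dict: "time": time; "q": joint angles; "qd": joint speeds; "joint_efforts": joint torques, N m; "ee_pos": TCP position; "tcp_rot": TCP orientation; "wrist_force": force on the tool from outside, world axes, zero at the start; "torque": the same for the moment, N m; "opening": finger opening in m.
Only numpy, scipy, OpenCV 4.12 (cv2) and the standard library are available. Lean on these libraries where they do the work, as an engineer would, in place of code of your own. Each camera call takes 0.05 s, during which the arm holds its last target. There are 200 camera calls.

## Working session

There is one attempt and no reset: what is moved stays moved. The work goes in short steps, Python scripts to look and compute and a shell command to move; the robot and the scene stay as the last step left them, time stands still between calls to the robot, and variables do not carry over. Pictures are saved under pics/ and viewed, about 8 in all and at most 12, crops included, and the job is handed in when it is done.

```bash
mkdir -p pics; cat > h.py <<'E'
import numpy as np, cv2
from workcell import bot
from scipy.spatial.transform import Rotation as R
def cam(name):
    o=bot.get_obs(); im,d=bot.camera(name); m=bot.camera_model(name)
    if 'rvec' in m:
        Rw=cv2.Rodrigues(np.array(m['rvec'],float))[0]; T=np.eye(4); T[:3,:3]=Rw.T; T[:3,3]=-Rw.T@np.array(m['tvec'],float).ravel()
    else:
        W=np.eye(4); W[:3,:3]=R.from_euler('xyz',o['tcp_rot'],degrees=True).as_matrix(); W[:3,3]=o['ee_pos']; T=W@np.array(m['tool_from_camera'])
    return im,d,m,T
def cloud(d,m,T):
    v,u=np.mgrid[:480,:640]; x=(u-m['cx'])/m['fx']; y=(v-m['cy'])/m['fy']; a,b=x.copy(),y.copy()
    for _ in range(8):
        s=1+m['k1']*(a*a+b*b); a,b=x/s,y/s
    P=np.stack([a*d,b*d,d],-1); return P@T[:3,:3].T+T[:3,3]
def save(im,n): cv2.imwrite('pics/'+n,im[:,:,::-1])
E
python3 - <<'E'
from h import *
print(bot.get_obs())
for c in ['top','side']:
    im,d,m,T=cam(c); save(im,c+'.png'); P=cloud(d,m,T)
    for l in ['head','tappet1','tappet2','tappet3','socket','spare_tappet']:
        for r in bot.regions_of(c,l)[:3]:
            k=r['pixels']&(d>0); print(c,l,round(r['conf'],2),r['point'],k.sum(),np.median(P[k],0).round(3),np.percentile(P[k][:,2],95).round(3))
E
```

```text
{'time': 0.0, 'q': array([ 7.06462348e+01,  5.01135153e+00,  1.00348763e+01,  9.50981680e+01,
       -1.90811791e-03,  8.99997526e+01]), 'qd': array([ 0.11481901,  0.1316918 , -0.06834203,  0.07788299, -0.02563799,
        0.07477131]), 'joint_efforts': array([-5.17463450e-04, -5.20390999e+01,  4.64802575e+01,  1.65485730e-02,
       -4.02675278e-05,  7.07916158e-06]), 'ee_pos': array([0.18220727, 0.51871266, 0.23058442]), 'tcp_rot': array([-9.00019078e+01,  7.46432502e-02,  7.06464822e+01]), 'wrist_force': array([-0.12677292, -0.23649503, -0.81597662]), 'torque': array([-0.01161321, -0.03416731, -0.05388716]), 'opening': 0.08544672809299557}
top head 0.96 [243.1, 346.5] 6948 [ 0.544 -0.053  0.126] 0.148
top tappet1 0.59 [260.4, 374.2] 113 [ 0.498 -0.111  0.151] 0.154
top tappet1 0.56 [243.4, 340.3] 120 [ 0.535 -0.039  0.151] 0.154
top tappet1 0.49 [230.6, 311.3] 137 [0.572 0.03  0.151] 0.155
top tappet2 0.59 [260.4, 374.2] 113 [ 0.498 -0.111  0.151] 0.154
top tappet2 0.56 [243.4, 340.3] 120 [ 0.535 -0.039  0.151] 0.154
top tappet2 0.49 [230.6, 311.3] 137 [0.572 0.03  0.151] 0.155
to
[... 337 characters left out ...]
45.7, 331.7] 182 [ 0.531 -0.046  0.15 ] 0.152
side tappet1 0.71 [269.9, 343.9] 197 [ 0.494 -0.116  0.15 ] 0.152
side tappet1 0.54 [226.7, 328.0] 180 [0.568 0.025 0.149] 0.153
side tappet2 0.75 [245.7, 331.7] 182 [ 0.531 -0.046  0.15 ] 0.152
side tappet2 0.71 [269.9, 343.9] 197 [ 0.494 -0.116  0.15 ] 0.152
side tappet2 0.54 [226.7, 328.0] 180 [0.568 0.025 0.149] 0.153
side tappet3 0.75 [245.7, 331.7] 182 [ 0.531 -0.046  0.15 ] 0.152
side tappet3 0.71 [269.9, 343.9] 197 [ 0.494 -0.116  0.15 ] 0.152
side tappet3 0.54 [226.7, 328.0] 180 [0.568 0.025 0.149] 0.153
side socket 0.69 [243.1, 361.8] 168 [ 0.589 -0.069  0.147] 0.156
side spare_tappet 0.45 [302.1, 401.6] 214 [ 0.624 -0.158  0.026] 0.029
```

```bash
python3 -c "
import cv2
a=cv2.imread('pics/top.png')[150:350,230:470];b=cv2.imread('pics/side.png')[170:370,250:490]
import numpy as np
cv2.imwrite('pics/c1.png',cv2.resize(np.hstack([a,b]),(800,333),interpolation=2))"
```

```text
(no output)
```

View pics/c1.png

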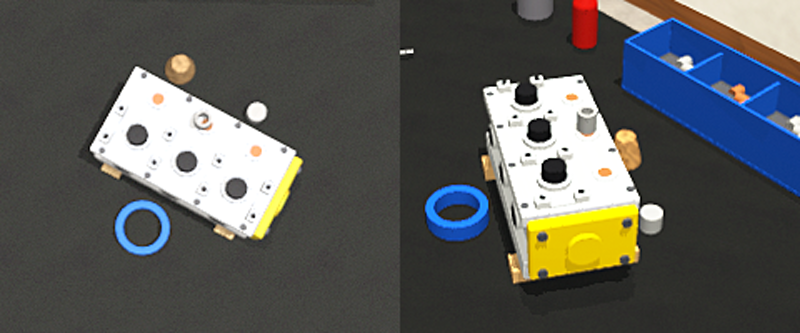

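The yellow cover is at the right in the top view, at about (275,200) in the crop. So tappet 1 is the one at (0.496,-0.113), tappet 2 is at (0.533,-0.042) and tappet 3 at (0.570,0.028). The spacing is 80 mm, as it should be. I'll close the fingers and travel to above tappet 1.

```bash
python3 -m jog '[[1,0.85,-1.7,0,0,0,0],[1,1.7,-3.4,0,0,0,0],[1,2.55,-5.1,0,0,0,0],[1,3.4,-6.8,0,0,0,0],[1,4.25,-8.5,0,0,0,0]]' 20
python3 -m jog '[[1,0.85,-1.7,0,0,0,0],[1,1.7,-3.4,0,0,0,0],[1,2.55,-5.1,0,0,0,0],[1,3.4,-6.8,0,0,0,0],[1,4.25,-8.5,0,0,0,0]]'
python3 -m jog '[[1,0.85,-1.7,0,0,0,0],[1,1.7,-3.4,0,0,0,0],[1,2.55,-5.1,0,0,0,0],[1,3.4,-6.8,0,0,0,0],[1,4.1,-8.28,0,0,0,0]]'
python3 -m jog '[[1,0,0,0,0,0,0],[1,0,0,0,0,0,0],[1,0,0,0,0,0,0]]'
python3 - <<'E'
from h import *
print(bot.get_obs()['tcp_rot'])
for c in ['wrist','side']:
    im,d,m,T=cam(c); save(im,c+'2.png'); P=cloud(d,m,T)
    for r in bot.regions_of(c,'tappet1'):
        k=r['pixels']&(d>0); Q=P[k]; top=Q[np.abs(Q[:,2]-0.15)<.004]
        print(c,round(r['conf'],2),r['point'],k.sum(),np.median(Q,0).round(4),len(top),(top.max(0)/2+top.min(0)/2).round(4) if len(top) else'',top.mean(0).round(4) if len(top) else '')
E
```

```text
time: 1.2
ee_pos: [0.2889, 0.3048, 0.2314]
tcp_rot: [-90.0, -0.0, 70.7]
wrist_force: [1.3, 0.7, 0.4]
opening: 0.0121
time: 1.7
ee_pos: [0.3952, 0.092, 0.2316]
tcp_rot: [-90.1, -0.0, 70.7]
wrist_force: [1.4, 0.9, 0.0]
opening: -0.0001
time: 2.2
ee_pos: [0.4979, -0.1155, 0.2312]
tcp_rot: [-90.0, -0.0, 70.6]
wrist_force: [-0.2, 1.0, 0.5]
opening: -0.0001
time: 2.5
ee_pos: [0.497, -0.1125, 0.2314]
tcp_rot: [-90.0, -0.0, 70.7]
wrist_force: [0.5, 0.7, 0.3]
opening: -0.0001
[-8.99933123e+01 -9.97706750e-03  7.06646929e+01]
wrist 0.84 [273.1, 525.5] 1638 [0.5667 0.0271 0.1503] 1237 [0.5704 0.0296 0.1494] [0.5693 0.0288 0.1504]
wrist 0.62 [246.1, 318.4] 1509 [ 0.4945 -0.111   0.1503] 1339 [ 0.4966 -0.1115  0.1492] [ 0.4959 -0.1113  0.1503]
wrist 0.58 [259.4, 424.6] 1629 [ 0.5307 -0.0417  0.1501] 1304 [ 0.5338 -0.0408  0.1492] [ 0.5327 -0.041   0.1503]
side 0.59 [243.2, 331.4] 174 [ 0.5311 -0.0447  0.1492] 115 [ 0.5352 -0.0412  0.1499] [ 0.5335 -0.0418  0.1502]
side 0.56 [273.2, 339.8] 205 [ 0.4924 -0.1156  0.1494] 128 [ 0.4971 -0.1123  0.1499] [ 0.4955 -0.1127  0.1503]
side 0.48 [279.4, 343.6] 8145 [ 0.513  -0.1172  0.1246] 360 [ 0.5333 -0.0411  0.1499] [ 0.53   -0.0487  0.1503]
side 0.44 [225.6, 326.5] 150 [0.569  0.025  0.1496] 101 [0.5704 0.0302 0.1498] [0.5707 0.0282 0.1504]
```

View pics/wrist2.png

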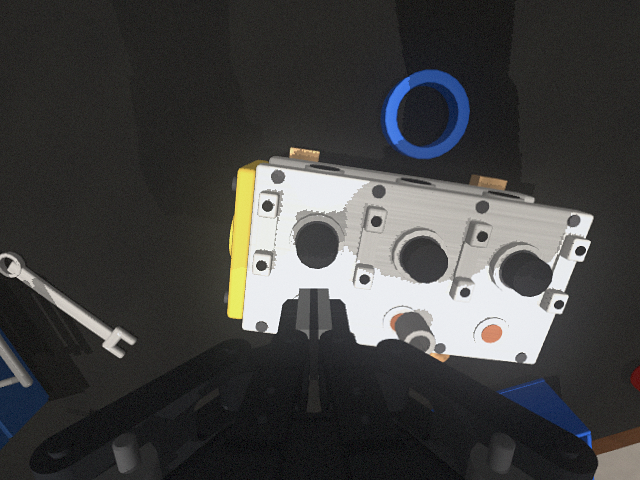

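View pics/side2.png

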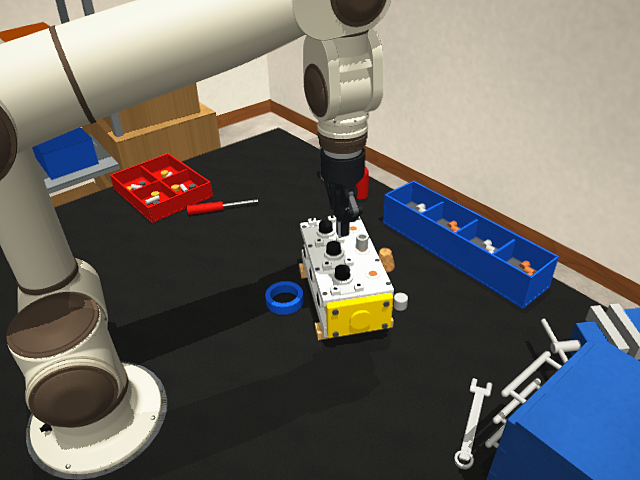

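The wrist picture shows tappet 1 at (318,243), next to the yellow cover on the left, with tappets 2 and 3 at (424,259) and (525,273). The side picture agrees. The TCP is over tappet 1 to within 1 mm, so I'll go down.

```bash
python3 -m jog '[[1,0,0,-1.2,0,0,0],[1,0,0,-2.2,0,0,0],[1,0,0,-2.8,0,0,0],[1,0,0,-2.96,0,0,0],[1,0,0,-2.96,0,0,0]]'
python3 -m jog '[[1,0,0,-0.06,0,0,0],[1,0,0,-0.12,0,0,0],[1,0,0,-0.18,0,0,0],[1,0,0,-0.24,0,0,0],[1,0,0,-0.3,0,0,0]]'
```

```text
time: 3.2
ee_pos: [0.4971, -0.1126, 0.1574]
tcp_rot: [-90.0, 0.0, 70.7]
wrist_force: [-0.4, 0.9, 0.5]
opening: 0.0
time: 3.7
ee_pos: [0.4974, -0.1131, 0.1499]
tcp_rot: [-90.0, -0.0, 70.6]
wrist_force: [-0.2, -0.5, 2.4]
opening: 0.0001
```

```bash
python3 -m jog '[[1,0,0,-0.06,0,0,0],[1,0,0,-0.12,0,0,0],[1,0,0,-0.18,0,0,0],[1,0,0,-0.24,0,0,0],[1,0,0,-0.3,0,0,0]]'
python3 -m jog '[[1,0,0,-0.02,0,0,0],[1,0,0,-0.04,0,0,0],[1,0,0,-0.04,0,0,0]]'
```

```text
time: 4.2
ee_pos: [0.4974, -0.1131, 0.1422]
tcp_rot: [-90.0, 0.0, 70.6]
wrist_force: [0.1, 0.1, 3.1]
opening: 0.0
time: 4.5
ee_pos: [0.4973, -0.1131, 0.1412]
tcp_rot: [-90.0, -0.0, 70.6]
wrist_force: [1.3, -1.2, 0.5]
opening: 0.0002
```

```bash
python3 -m jog '[[1,0,0,-0.02,0,0,0],[1,0,0,-0.04,0,0,0]]'
python3 -m jog '[[1,0,0,-0.02,0,0,0],[1,0,0,-0.03,0,0,0]]'
```

```text
time: 4.7
ee_pos: [0.4973, -0.1131, 0.1403]
tcp_rot: [-90.0, 0.0, 70.6]
wrist_force: [0.5, 0.0, 2.5]
opening: -0.0001
time: 4.9
ee_pos: [0.4973, -0.1131, 0.1395]
tcp_rot: [-90.0, 0.0, 70.6]
wrist_force: [0.2, -0.3, 2.2]
opening: -0.0004
```

```bash
python3 -m jog '[[1,0,0,-0.02,0,0,0],[1,0,0,-0.02,0,0,0]]'
```

```text
time: 5.1
ee_pos: [0.4973, -0.1131, 0.1391]
tcp_rot: [-90.0, 0.0, 70.6]
wrist_force: [0.8, -0.9, 3.4]
opening: 0.0001
```

Tappet 1 is at about 11.9 mm by TCP height. Next I'll lift, cross to above tappet 3 and look again.

```bash
python3 -m jog '[[1,0,0,0.4,0,0,0],[1,0,0,2,0,0,0],[1,0,0,3.68,0,0,0],[1,0.7,1.4,3.68,0,0,0],[1,1.4,2.8,3.68,0,0,0]]'
python3 -m jog '[[1,0.7,1.4,0,0,0,0],[1,1.4,2.7,0,0,0,0],[1,1.54,2.89,0,0,0,0],[1,1.54,2.89,0,0,0,0],[1,1.54,2.89,0,0,0,0]]'
python3 - <<'E'
from h import *
for c in ['wrist']:
    im,d,m,T=cam(c); save(im,c+'3.png'); P=cloud(d,m,T)
    for r in bot.regions_of(c,'tappet1'):
        k=r['pixels']&(d>0); Q=P[k]; z=np.percentile(Q[:,2],80); top=Q[np.abs(Q[:,2]-z)<.003]
        print(c,round(r['conf'],2),r['point'],k.sum(),z.round(4),(top.max(0)/2+top.min(0)/2).round(4),top.mean(0).round(4))
E
```

```text
time: 5.6
ee_pos: [0.5329, -0.0429, 0.2332]
tcp_rot: [-90.2, -0.0, 70.5]
wrist_force: [-0.4, -0.5, -0.7]
opening: 0.0001
time: 6.1
ee_pos: [0.5704, 0.0286, 0.2311]
tcp_rot: [-90.0, 0.0, 70.6]
wrist_force: [0.8, -0.8, -0.6]
opening: -0.0002
wrist 0.77 [245.0, 315.5] 1504 0.1512 [0.5706 0.0303 0.1503] [0.5701 0.0306 0.1507]
wrist 0.75 [212.9, 101.6] 1354 0.1398 [ 0.4968 -0.1115  0.139 ] [ 0.4966 -0.1106  0.1392]
wrist 0.56 [226.7, 208.3] 1644 0.1508 [ 0.5336 -0.0401  0.15  ] [ 0.5334 -0.0399  0.1503]
```

View pics/wrist3.png

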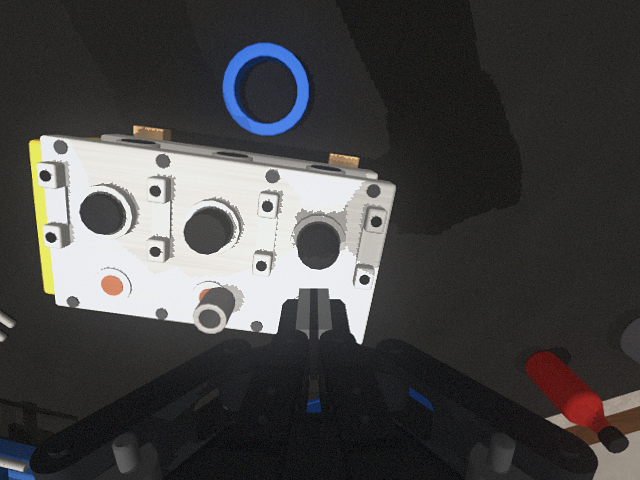

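Tappet 1's crown at (103,213) now measures 0.139 m, so it is home. Tappets 2 at (210,230) and 3 at (319,243) are still up at 0.150–0.151 m. The TCP is over tappet 3.

```bash
python3 -m jog '[[1,0,0.05,-1.2,0,0,0],[1,0,0.05,-2.2,0,0,0],[1,0,0.05,-2.8,0,0,0],[1,0,0.05,-2.96,0,0,0],[1,0,0.05,-2.96,0,0,0]]'
python3 -m jog '[[1,0,0,-0.06,0,0,0],[1,0,0,-0.12,0,0,0],[1,0,0,-0.18,0,0,0],[1,0,0,-0.24,0,0,0],[1,0,0,-0.3,0,0,0]]'
python3 -m jog '[[1,0,0,-0.06,0,0,0],[1,0,0,-0.12,0,0,0],[1,0,0,-0.18,0,0,0],[1,0,0,-0.24,0,0,0],[1,0,0,-0.3,0,0,0]]'
```

```text
time: 6.7
ee_pos: [0.5704, 0.0297, 0.1571]
tcp_rot: [-90.0, 0.0, 70.6]
wrist_force: [0.6, 0.4, 0.4]
opening: 0.0002
time: 7.2
ee_pos: [0.5709, 0.0305, 0.1497]
tcp_rot: [-90.0, -0.0, 70.7]
wrist_force: [-0.9, -0.8, 3.5]
opening: -0.0004
time: 7.7
ee_pos: [0.5709, 0.0304, 0.142]
tcp_rot: [-90.0, -0.0, 70.6]
wrist_force: [0.2, -0.1, 2.4]
opening: -0.0002
```

```bash
python3 -m jog '[[1,0,0,-0.02,0,0,0],[1,0,0,-0.04,0,0,0],[1,0,0,-0.04,0,0,0]]'
```

```text
time: 8.0
ee_pos: [0.5708, 0.0304, 0.1409]
tcp_rot: [-90.0, -0.0, 70.6]
wrist_force: [-0.2, -0.1, 2.5]
opening: -0.0
```

```bash
python3 -m jog '[[1,0,0,-0.02,0,0,0],[1,0,0,-0.04,0,0,0]]'
python3 -m jog '[[1,0,0,-0.02,0,0,0],[1,0,0,-0.03,0,0,0],[1,0,0,-0.03,0,0,0]]'
```

```text
time: 8.2
ee_pos: [0.5709, 0.0304, 0.1401]
tcp_rot: [-90.0, -0.0, 70.6]
wrist_force: [0.5, 0.3, 2.2]
opening: 0.0001
time: 8.5
ee_pos: [0.5708, 0.0304, 0.1392]
tcp_rot: [-90.0, -0.0, 70.6]
wrist_force: [1.7, 0.1, 1.7]
opening: -0.0
```

Tappet 3 is at about 11.8 mm. Next is tappet 2.

```bash
python3 -m jog '[[1,0,0,0.4,0,0,0],[1,0,0,2,0,0,0],[1,0,0,3.68,0,0,0],[1,-0.75,-1.42,3.68,0,0,0],[1,-1.49,-2.84,3.68,0,0,0]]'
python3 -m jog '[[1,0,0,0,0,0,0],[1,0,0,0,0,0,0],[1,0,0,0,0,0,0]]'
python3 - <<'E'
from h import *
for c in ['wrist']:
    im,d,m,T=cam(c); save(im,c+'4.png'); P=cloud(d,m,T)
    for r in bot.regions_of(c,'tappet1'):
        k=r['pixels']&(d>0); Q=P[k]; z=np.percentile(Q[:,2],80); top=Q[np.abs(Q[:,2]-z)<.003]
        print(c,round(r['conf'],2),r['point'],k.sum(),z.round(4),(top.max(0)/2+top.min(0)/2).round(4),top.mean(0).round(4))
E
```

```text
time: 9.0
ee_pos: [0.5336, -0.0408, 0.233]
tcp_rot: [-90.1, -0.0, 70.8]
wrist_force: [0.9, -0.8, -0.0]
opening: -0.0003
time: 9.3
ee_pos: [0.5336, -0.0402, 0.2313]
tcp_rot: [-90.0, -0.0, 70.7]
wrist_force: [0.1, 0.3, -0.4]
opening: -0.0001
wrist 0.92 [227.3, 205.2] 1273 0.1398 [ 0.4965 -0.1113  0.1392] [ 0.4963 -0.1108  0.1392]
wrist 0.57 [255.9, 421.1] 1208 0.1399 [0.5703 0.0302 0.1391] [0.5699 0.0301 0.1394]
wrist 0.56 [246.0, 319.3] 1469 0.1509 [ 0.5336 -0.0404  0.1501] [ 0.5331 -0.0404  0.1503]
```

Tappets 1 and 3 both measure 0.139 m, which is home. Tappet 2 is still up and the TCP is centred on it.

```bash
python3 -m jog '[[1,0,0,-1.2,0,0,0],[1,0,0,-2.2,0,0,0],[1,0,0,-2.8,0,0,0],[1,0,0,-2.96,0,0,0],[1,0,0,-2.96,0,0,0]]'
python3 -m jog '[[1,0,0,-0.06,0,0,0],[1,0,0,-0.12,0,0,0],[1,0,0,-0.18,0,0,0],[1,0,0,-0.24,0,0,0],[1,0,0,-0.3,0,0,0]]'
python3 -m jog '[[1,0,0,-0.06,0,0,0],[1,0,0,-0.12,0,0,0],[1,0,0,-0.18,0,0,0],[1,0,0,-0.24,0,0,0],[1,0,0,-0.3,0,0,0]]'
```

```text
time: 9.9
ee_pos: [0.5334, -0.0401, 0.157]
tcp_rot: [-89.9, 0.0, 70.7]
wrist_force: [0.1, -0.0, 0.1]
opening: 0.0001
time: 10.4
ee_pos: [0.5336, -0.0406, 0.1499]
tcp_rot: [-90.0, -0.0, 70.6]
wrist_force: [0.2, -0.9, 2.2]
opening: -0.0003
time: 10.9
ee_pos: [0.5336, -0.0406, 0.1423]
tcp_rot: [-90.0, -0.0, 70.6]
wrist_force: [0.4, -1.0, 2.8]
opening: -0.0002
```

```bash
python3 -m jog '[[1,0,0,-0.02,0,0,0],[1,0,0,-0.04,0,0,0],[1,0,0,-0.04,0,0,0]]'
python3 -m jog '[[1,0,0,-0.02,0,0,0],[1,0,0,-0.04,0,0,0]]'
```

```text
time: 11.2
ee_pos: [0.5336, -0.0406, 0.1412]
tcp_rot: [-90.0, 0.0, 70.6]
wrist_force: [1.2, 0.3, 1.3]
opening: 0.0002
time: 11.4
ee_pos: [0.5336, -0.0406, 0.1403]
tcp_rot: [-90.0, 0.0, 70.6]
wrist_force: [1.1, -0.1, 3.1]
opening: 0.0001
```

```bash
python3 -m jog '[[1,0,0,-0.02,0,0,0],[1,0,0,-0.04,0,0,0],[1,0,0,-0.04,0,0,0]]'
python3 -m jog '[[1,0,0,0.4,0,0,0],[1,0,0,2,0,0,0],[1,0,0,3.68,0,0,0],[1,0,0,3.68,0,0,0],[1,0,0,3.68,0,0,0]]'
python3 - <<'E'
from h import *
for c in ['wrist','side','top']:
    im,d,m,T=cam(c); save(im,c+'5.png'); P=cloud(d,m,T)
    for l in ['tappet1','socket','spare_tappet']:
      for r in bot.regions_of(c,l):
        k=r['pixels']&(d>0); Q=P[k]; z=np.percentile(Q[:,2],80)
        print(c,l,round(r['conf'],2),r['point'],z.round(4),np.median(Q,0).round(3))
E
```

```text
time: 11.7
ee_pos: [0.5336, -0.0406, 0.1392]
tcp_rot: [-90.0, -0.0, 70.6]
wrist_force: [0.8, 0.0, 1.9]
opening: -0.0002
time: 12.2
ee_pos: [0.5339, -0.0406, 0.2326]
tcp_rot: [-90.1, -0.0, 70.6]
wrist_force: [-0.3, 0.4, -0.8]
opening: -0.0003
wrist tappet1 0.96 [228.4, 208.2] 0.1398 [ 0.496 -0.111  0.139]
wrist tappet1 0.82 [241.4, 318.8] 0.1399 [ 0.533 -0.04   0.139]
wrist tappet1 0.57 [254.0, 420.4] 0.1399 [0.569 0.03  0.139]
wrist socket 0.57 [243.0, 318.9] 0.1399 [ 0.533 -0.04   0.139]
wrist socket 0.3 [227.4, 203.9] 0.1398 [ 0.496 -0.111  0.139]
wrist socket 0.27 [255.9, 418.2] 0.1399 [0.569 0.03  0.139]
side tappet1 0.57 [246.9, 334.0] 0.1405 [ 0.534 -0.043  0.139]
side tappet1 0.44 [229.1, 324.4] 0.1405 [0.569 0.027 0.139]
side socket 0.57 [241.0, 362.2] 0.1542 [ 0.589 -0.069  0.147]
side spare_tappet 0.62 [302.3, 398.4] 0.0284 [ 0.623 -0.157  0.025]
```

View pics/side5.png

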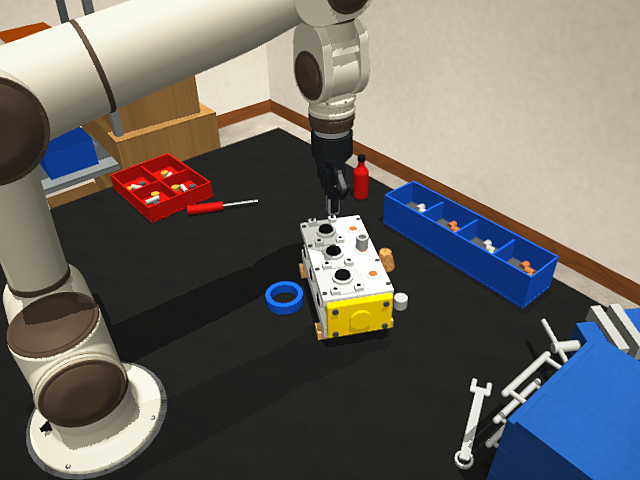

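The side picture shows all three tappets down, at (326,229), (334,250) and (342,275). The socket at (362,241), spare tappet at (399,302), cone at (387,259), tape at (284,297), wrench and screwdriver are where they were. The gripper is clear of everything.

```bash
python3 -c "
from workcell import bot
print(bot.job_done())"
```

```text
the job is handed in; nothing more can be done
None
```

I pushed the tappets down in the order 1, 3, 2 with the closed fingertip, each one home before I started the next, and handed the job in at about 12.3 s of the 45 s allowed.

- **Tappets:** after the last push, the wrist camera put all three crowns at about 0.139 m, which is fully home. The TCP also bottomed at about 0.139 m on each one.
- **Force:** the wrist force readings during the pushes stayed under 4 N. They are taken only at the end of each move.
- **Loose things:** the socket and spare tappet measured within 1 mm of where they started in the side view. The cone, tape, wrench and screwdriver I compared only by eye, and they look unmoved.
- **Robot:** the gripper was about 9 cm above the tappets when I handed in, touching nothing.

**Checks that disagreed:**
- In the last wrist picture the network also labelled the three tappets as "socket", at lower confidence. I took these as false reports, since the side view shows the real socket in place.
- The last side view reported only tappets 2 and 3, and the last top view returned nothing for the tappets, socket or spare tappet. I judged tappet 1's final height from the wrist camera.

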